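# Change the tube carrier on the bench mixer

### The arm

A 6-joint arm with a two-finger parallel gripper is mounted at the origin on the work surface. World frame = base frame: x ahead of the robot, y to its left, z up, the work surface at z = 0. Lengths are in m, angles in rad, forces in N, time in s.
With the tool pointing down it reaches from about 0.3 to 0.875 m from the base axis. Payload 6.4 kg.
Tool frame: the origin (TCP) lies midway between the tips of the shut fingers; the grasp point (between the pads) lies 19 mm behind it; x points along the fingers, y is the direction in which the jaws open and shut, and the axes are right-handed (so a half turn about x gives the same grasp; the last joint's range is limited). The gripper opens to 85 mm and grips with 20 to 120 N. Pads are 22 mm wide; open, the fingers measure 114 mm over their backs; the gripper's body (76 mm by 85 mm) begins 54 mm behind the grasp point. The pads swing forward as they close: fully open they stand 13 mm farther back than shut.
Start: joints at [-1.407, 0.181, 1.607, -0, 1.354, -0.206], TCP at [0.208, -0.536, 0.231] pointing down, gripper open.
Joint ranges: [-2.99, 2.99], [-0.89, 2.07], [0.3, 2.58], [-1.14, 4.28], [0, 2.63], [-3.12, 3.12]. Speed limits (rad/s): [2.57, 2.57, 3.01, 3.14, 3.14, 3.14].

### API

Orientations are given as a unit quaternion [w, x, y, z].
In Python, from bench import ctrl gives the robot as it stands.
- The arm moves only by the tool step_arm, never from a script. Its argument "motion" is a list of rows, each a list of 7 numbers: the shift along the tool's x, y, z in mm, then the turn, a rotation vector about the tool's x, y, z in degrees, then the closure in counts, from 0 (fully open) to 255 (shut). In form: [[tx, ty, tz, rx, ry, rz, hand], ...]. A call has 1 to 10 rows; each row is the pose to reach, as a shift and turn from the pose commanded when the call began, along the tool's axes at that moment; what a row does not reach only later rows make up. A row lasts 1/8 s, in which the tool goes at most 62.5 mm and 10.7 degrees, less where a joint would pass 70% of its speed; a pose out of reach is approached as far as the arm can. A call with a gripper value outside its range is refused whole. The fingers move at their own pace and stop on an object; the grip force is fixed at half the most. Time passes only in rows, so rows that repeat a pose let the fingers close. It gives the time, the measured TCP pose, the force and the opening at its end, in the units of the state.
- ctrl.get_obs(): the state, without advancing time (a new reading comes with each control period).
- ctrl.camera(name): name is "scene" or "top"; returns (picture, depth): 480x640x3 uint8, red, green, blue; 480x640 float32, m along the optical axis (not along the pixel's ray), 0 where there is no reading.
- ctrl.camera_info(name): a dict with "fx", "fy", "cx", "cy" (pixels), "T" (4x4, takes a point from camera to world coordinates). Camera axes: x right, y down, z forward; pixel columns grow to the right and rows downward; lengths in m; the calibration is good to about 2 mm. A picture is of the moment at which its call begins. camera_info takes no time and is no camera call.
- ctrl.hand_in(): hands the job in, once; it reports no verdict.
The state is a dict: "time_s": time; "q": joint angles; "dq": joint speeds; "joint_efforts": joint torques, N m; "eef_pos": TCP position; "eef_rot": TCP orientation; "wrist_force": force on the tool from outside, world axes, zero at the start; "torque": the same for the moment, N m; "opening": opening from 0.0 (shut) to 1.0 (fully open).
Only numpy, scipy, OpenCV 4.12 (cv2) and the standard library are available. Lean on these libraries where they do the work, as an engineer would, in place of code of your own. Each camera call takes 0.05 s, during which the arm holds its last target. There are 200 camera calls.

### The job

Change over the bench mixer: first push the used grey tube block off its ledge through the sprung flap into the wash-up box, so that the flap swings shut behind it. Then lower the rectangular carrier gently over the mixer's shaft and drive pin until it lies flat and fully home on the deck, and last swing the mixer's locking latch all the way round over the carrier. Leave everything else on the bench, the round plate included, where it stands.

Things in the scene. Friction and masses are not known exactly. Their poses are not given: they have to be found in the camera images.
- mixer: Low cream drive unit with a steel deck, fixed to the bench. Origin on the bench directly under its shaft; z up; its dark control panel faces its -x, its drive pin stands towards +x. Housing from x -105 to +95 mm, y -97 to +97 mm; deck top at z = 60 mm. Place and yaw vary; it may be left or right of the wash-up box.
- shaft_tip (a point): Tip of the mixer's upright steel shaft (14 mm diameter, 40 mm tall above the deck, top 8 mm tapered to 6 mm), at mixer x = 0, y = 0, z = 100 mm. Axes as the mixer's.
- pin_tip (a point): Tip of the mixer's upright drive pin (8 mm diameter, 18 mm tall above the deck, top 5 mm tapered to 3 mm), at mixer x = +45 mm, y = 0, z = 78 mm. Axes as the mixer's.
- latch (a joint): Angle of the locking latch on the mixer's deck (rad): 0 open, arm along mixer -x beside the carrier's place; 1.57 locked, at its stop, arm towards mixer +y over the carrier's edge. Starts 0 to 0.2. Turns clockwise from above to lock, about an upright pivot at mixer x = 0, y = -75 mm; friction about 1 N at the post, stays where it is left.
- latch_post (a point): Middle of the latch's upright black post: 12 mm diameter, 30 mm from the pivot, from 21 to 55 mm above the deck (this point 39 mm above the deck). Turns with the latch. The latch arm is 14 mm wide, 6 mm thick, 44 mm long from the pivot, its underside 15 mm above the deck: it clears a seated carrier by 3 mm and blocks one that is not home.
- carrier_center (a point): Centre, half-way up (24 mm above the underside), of the loose rectangular aluminium tube carrier: plate 120 x 100 x 12 mm (x, y, z), about 0.3 kg, with two rows of five dark wells along its long sides and, in its middle, a square hub 32 x 32 mm from 12 to 48 mm above the underside, faces square to the plate. Starts flat on the bench in the middle, nearer or further off than the round plate.
- carrier_slot (a point): Middle of the carrier's pin slot at its underside, at x = +45 mm from the carrier's middle, y = 0, 24 mm below its centre point: slot right through, 13 mm along carrier x by 11 mm along y. There is no such slot on the -x side.
- hatch: White wash-up return, fixed: a ledge in front, closed box with a clear roof behind. Origin on the bench under the ledge's middle; the block is pushed towards its +x. Ledge top z = 70 mm, x -60 to +60, y -65 to +65 mm, with side rails 6 mm high and wide at y = +-60 mm. Box behind: floor at z = 4 mm, x 66 to 214 mm, y +-64 mm; a block pushed half over the free roller at the sill tips in and drops.
- flap (a joint): Angle of the sprung steel flap (rad): 0 shut, upright; grows as it swings into the box, up to 1.45. Hinge along the top of the doorway (hatch x = 62 mm, 126 mm above the bench), flap 96 mm wide; under 0.7 N at its lower edge opens it; it shuts by itself. Doorway at hatch x 54 to 66 mm: clear 100 mm wide and 58 mm high above the ledge; top of frame 138 mm above the bench.
- block_center (a point): Centre of the loose used tube block of plain grey plastic, 56 x 46 x 42 mm (x, y, z), about 0.14 kg, six dark wells on top. Starts standing on the ledge, a little askew, its long side roughly along hatch x.
- round_center (a point): Centre, half-way up, of a round aluminium plate (110 mm diameter, 12 mm thick, same hub as the carrier, eight wells in a ring, no pin slot); not wanted, leave it.
- dish: Small glass dish, 44 mm wide, 16 mm high; leave it.
- weight: Brass disc, 36 mm wide, 22 mm high; leave it.
- bottle: White plastic bottle, 68 mm wide, 160 mm tall, on the right; leave it.
- jar: Amber jar with black cap, 60 mm wide, 70 mm tall; leave it.
- beaker: Glass beaker, 72 mm wide, 70 mm tall; leave it.
- driver: Screwdriver, 170 mm long, lying on the right; leave it.
- tray: White open tray, 140 x 160 x 35 mm, on the left; leave it.
- carrier: The carrier as a body (see its centre point): origin in the middle of its underside, same axes. The hub is an open tube: the 17 mm shaft hole goes right through. Seated, it lies on the deck, shaft in its hole, pin in its slot, its x axis along the mixer's x.
- block: The used block as a body (see its centre point): origin in the middle of its underside, same axes.
There are look-alikes about, which are no part of the job. What is shaped like the carrier but blue or pink is not meant.

How it is judged:
By the outcome, as a careful person would: the job done as asked, in the order asked, and still so for the second after the job is handed in, with the robot touching nothing.
It also fails if it takes over 67 s, if anything falls off the work surface, if the arm or the gripper's body presses on something with over 40 N, if the wrist force passes 120 N, or if a joint passes its speed limit or range.

## Working session

There is one attempt and no reset: what is moved stays moved. The work goes in short steps, Python scripts to look and compute and a tool call to move; the robot and the scene stay as the last step left them, time stands still between calls to the robot, and variables do not carry over. Pictures are saved under pics/ and viewed, about 8 in all and at most 12, crops included, and the job is handed in when it is done.

Besides the shell and the picture viewer there is one more tool, called after "Emit:" as name(argument=value, ...) on one line, values as JSON. step_arm: Moves the arm, as the interface text tells. Its arguments: {"type":"object","properties":{"motion":{"type":"array","items":{"type":"array","items":{"type":"number"}}}},"required":["motion"]}

```bash
ls; mkdir -p pics
cat > h.py <<'E'
import numpy as np, cv2
from bench import ctrl
np.set_printoptions(precision=4,suppress=True)
def snap(n,tag):
    p,d=ctrl.camera(n); i=ctrl.camera_info(n)
    cv2.imwrite(f'pics/{tag}.png',p[:,:,::-1]); np.savez(f'pics/{tag}.npz',p=p,d=d,T=i['T'],K=[i['fx'],i['fy'],i['cx'],i['cy']])
    return p,d
def load(tag):
    z=np.load(f'pics/{tag}.npz'); return z['p'],z['d'],z['T'],z['K']
def cloud(tag):
    p,d,T,K=load(tag); v,u=np.mgrid[:480,:640]
    c=np.stack([(u-K[2])/K[0]*d,(v-K[3])/K[1]*d,d],-1)
    return p,np.where(d[...,None]>0,c@T[:3,:3].T+T[:3,3],np.nan)
E
python3 - <<'E'
from h import *
for n in('scene','top'):
    snap(n,n+'0'); p,d,T,K=load(n+'0'); print(n,T,K,(d==0).mean())
o=ctrl.get_obs(); print(o)
E
```

```text
pics
scene [[ 0.7673  0.4482 -0.4586  1.0745]
 [ 0.6412 -0.5483  0.5369 -0.6277]
 [-0.0108 -0.706  -0.7081  0.9514]
 [ 0.      0.      0.      1.    ]] [434.8346 434.8346 323.2968 234.4412] 0.004348958333333333
top [[ 0.0029 -0.9916  0.1292  0.3445]
 [-1.     -0.0017  0.0096 -0.0118]
 [-0.0093 -0.1292 -0.9916  1.6971]
 [ 0.      0.      0.      1.    ]] [588.0886 588.0886 316.3926 230.3431] 0.003981119791666667
{'time_s': 0.1, 'q': array([-1.4073,  0.1815,  1.6079, -0.    ,  1.3538, -0.2063]), 'dq': array([ 0.0008, -0.0019, -0.0018, -0.0004,  0.0017,  0.0011]), 'joint_efforts': array([  0.0007, -44.5874, -35.2239,  -0.0004,   0.0041,  -0.    ]), 'eef_pos': array([ 0.2077, -0.5356,  0.2305]), 'eef_rot': array([ 0.1294,  0.6951,  0.1305, -0.6951]), 'wrist_force': array([-1.036 ,  1.1772, -0.0988]), 'torque': array([ 0.0655,  0.0322, -0.0122]), 'opening': 0.9997116636839114}
```

View pics/top0.png

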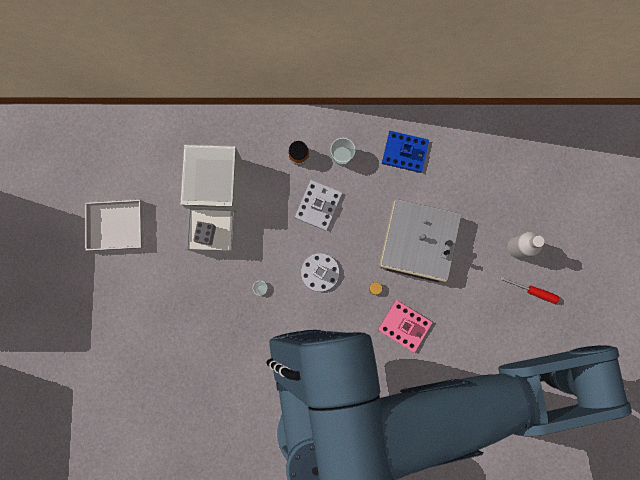

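View pics/scene0.png

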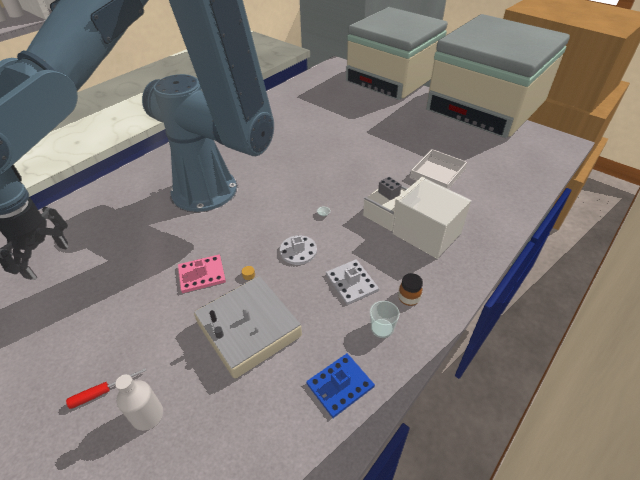

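Candidates for the carrier, by top-view pixel: grey rectangular (319,204), round plate (321,272), blue (407,151) and pink (407,326). I choose the grey one at (319,204). The block is at (204,232), the hatch at (209,190) and the mixer at (420,240). I'll check the choice in a close crop.

```bash
cat > m.py <<'E'
from h import *
def rect(P,lo,hi,c,r,nm):
    m=(P[...,2]>lo)&(P[...,2]<hi)&(np.hypot(P[...,0]-c[0],P[...,1]-c[1])<r)
    q=P[m]; b=cv2.minAreaRect((q[:,:2]*1000).astype(np.float32)); print(nm,len(q),'c',np.round(b[0],1),'size',np.round(b[1],1),'ang',round(b[2],2),'z med',np.round(np.median(q[:,2])*1000,1)); return b
E
python3 - <<'E'
from m import *
p,P=cloud('top0'); _,S=cloud('scene0')
for n,(u,v) in dict(carrierhub=(319,204),car=(303,200),block=(204,232),mixshaft=(423,237),deck=(400,240),hatchroof=(210,175),rim=(188,175),ledge=(192,215),bench=(270,330)).items(): print(n,P[v,u])
c=P[200,303]
for t,Q in(('top',P),('scene',S)):
    cc=P[204,319,:2]
    rect(Q,.006,.018,cc,.09,t+' carrier plate')
    rect(Q,.04,.056,cc,.06,t+' hub')
    bb=P[232,204,:2]
    rect(Q,.106,.118,bb,.06,t+' block top')
    rect(Q,.055,.066,P[240,420,:2],.16,t+' deck')
    rect(Q,.067,.15,P[240,420,:2],.04,t+' shaft..')
    rect(Q,.02,.2,P[195,208,:2]+[0,0],.2,t+' hatch all')
    rect(Q,.120,.145,P[195,208,:2],.15,t+' hatch hi')
a=cv2.resize(p[170:240,285:355],None,fx=6,fy=6,interpolation=cv2.INTER_CUBIC)
b=cv2.resize(p[135:260,172:247],None,fx=3.36,fy=3.36,interpolation=cv2.INTER_CUBIC)
m=cv2.resize(p[190:290,370:475],None,fx=7,fy=7,interpolation=cv2.INTER_CUBIC)[:,:]
h=420
ims=[cv2.resize(x,(int(x.shape[1]*h/x.shape[0]),h)) for x in(a,b)]
s=load('scene0')[0]
o=np.hstack(ims)[:,:,::-1]; cv2.imwrite('pics/c1.png',o)
mm=cv2.resize(p[190:290,370:475],(420,400),interpolation=cv2.INTER_CUBIC); ss=cv2.resize(s[275:380,190:305],(438,400),interpolation=cv2.INTER_CUBIC)
cv2.imwrite('pics/c2.png',cv2.resize(np.hstack([mm,ss]),(800,373))[:,:,::-1])
E
```

```text
carrierhub [ 0.6437 -0.0028 -0.0015]
car [0.6531 0.0437 0.0118]
block [0.545  0.3078 0.1198]
mixshaft [ 0.5356 -0.2887  0.0933]
deck [ 0.5317 -0.2308  0.0538]
hatchroof [0.6983 0.292  0.1391]
rim [0.6987 0.3522 0.137 ]
ledge [0.5991 0.3526 0.072 ]
bench [0.2793 0.1355 0.0051]
top carrier plate 1156 c [647.4  -3.5] size [171.3 165. ] ang 26.61 z med 11.6
top hub 81 c [638.6   0.2] size [31.9 32.3] ang 67.81 z med 46.9
top block top 301 c [545.2 312.3] size [46.7 55.8] ang 78.72 z med 111.6
top deck 3843 c [ 531.2 -287. ] size [192.3 200.7] ang 76.67 z med 59.6
top shaft.. 44 c [ 530.1 -276.3] size [61.4 62.9] ang 85.2 z med 86.6
top hatch all 5664 c [642.3 301.1] size [143.3 281.9] ang 88.19 z med 130.7
top hatch hi 3144 c [654.7 301. ] size [143.  256.8] ang 88.05 z med 135.5
scene carrier plate 1075 c [640.5  -1.3] size [101.9 123.2] ang 67.2 z med 11.9
scene hub 104 c [641.  -1.] size [32.9 33.6] ang 67.94 z med 46.7
scene block top 195 c [546.8 309.2] size [48.9 58.6] ang 81.66 z med 111.9
scene deck 5004 c [ 535.1 -290.5] size [190.8 198.6] ang 77.3 z med 60.0
scene shaft.. 62 c [ 540.9 -292.7] size [13.6  9.8] ang 45.19 z med 88.1
scene hatch all 5062 c [643.3 300.2] size [148.7 282.1] ang 87.78 z med 109.0
scene hatch hi 2144 c [699.4 298.3] size [148.1 168.3] ang 87.33 z med 135.8
```

View pics/c1.png

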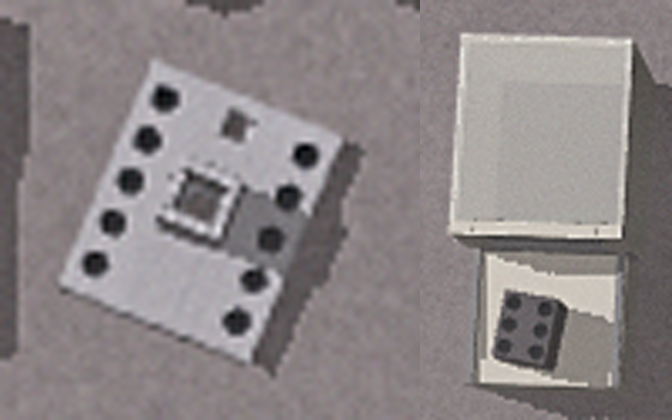

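View pics/c2.png

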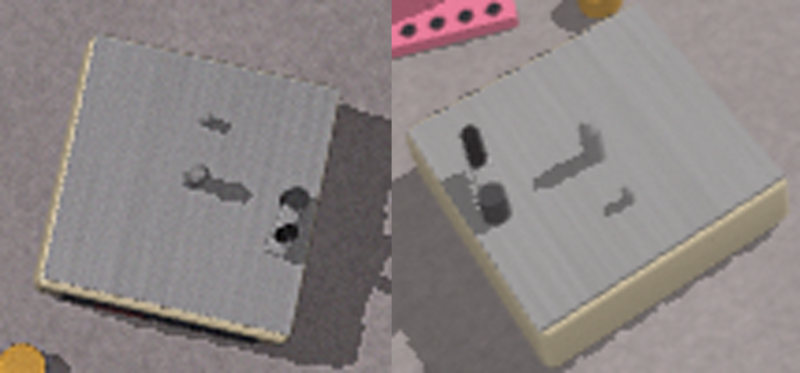

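The top crop shows the plain aluminium carrier, with its slot at the upper side (crop 237,125) so its +x points away and slightly right. The block stands in the middle of the ledge with the flap beyond it. The second crop shows the mixer's shaft (crop 197,172) with the pin further away (215,125), and the latch at the right with its post at about (286,233). The dark panel faces the robot. Next I'll refine these and write a move helper.

```bash
cat >> h.py <<'E'
from scipy.spatial.transform import Rotation as Ro
def pose():
    o=ctrl.get_obs(); w,x,y,z=o['eef_rot']; return o['eef_pos'],Ro.from_quat([x,y,z,w])
def way(pts):
    """pts: (x,y,z mm world TCP, psi deg = heading of tool y) -> rows in tool axes"""
    p,R=pose(); y=R.as_matrix()[:,1]; print('now',np.round(p*1000,1),'psi',round(np.degrees(np.arctan2(y[1],y[0])),2),'tilt',R.as_matrix()[:,0])
    for X,Y,Z,s in pts:
        s=np.radians(s); c,sn=np.cos(s),np.sin(s)
        T=Ro.from_matrix(np.array([[0,c,sn],[0,sn,-c],[-1,0,0]]))
        print(np.round(R.inv().apply(np.array([X,Y,Z])-p*1000),1),np.round((R.inv()*T).as_rotvec(degrees=True),2))
def ray(tag,u,v):
    p,d,T,K=load(tag); r=T[:3,:3]@[(u-K[2])/K[0],(v-K[3])/K[1],1]; return T[:3,3],r/np.linalg.norm(r)
def onz(tag,u,v,z):
    o,r=ray(tag,u,v); return (o+r*(z/1000-o[2])/r[2])*1000
def tri(a,b):
    (o1,r1),(o2,r2)=ray(*a),ray(*b); A=sum(np.eye(3)-np.outer(r,r) for r in(r1,r2)); B=sum((np.eye(3)-np.outer(r,r))@o for o,r in((o1,r1),(o2,r2)))
    return np.linalg.solve(A,B)*1000
def proj(tag,P):
    p,d,T,K=load(tag); c=(np.asarray(P)/1000-T[:3,3])@T[:3,:3]; return c[...,:2]/c[...,2:]*K[:2]+K[2:]
E
python3 - <<'E'
from m import *
for t in('top0','scene0'):
    p,P=cloud(t)
    for nm,c in(('near carrier',(.60,.12)),('near mixer',(.55,-.13)),('near hatch',(.45,.27))):
        m=np.hypot(P[...,0]-c[0],P[...,1]-c[1])<.035; print(t,nm,'z',np.round(np.nanmedian(P[m][:,2])*1000,2))
def box(c,yaw,pts):
    a=np.radians(yaw);R=np.array([[np.cos(a),-np.sin(a)],[np.sin(a),np.cos(a)]]); pts=np.asarray(pts,float); q=pts.copy(); q[:,:2]=pts[:,:2]@R.T+c; return q
H=[(x,y) for x,y in((1,1),(1,-1),(-1,-1),(-1,1))]
mods=[(box((639.8,-.4),-22.4,[(60*x,50*y,12) for x,y in H]),1),(box((639.8,-.4),-22.4,[(16*x,16*y,48) for x,y in H]),1),
 (box((538,-290),-13,[(-5+100*x,97*y,60) for x,y in H]),1),(box((538,-290),-13,[(0,0,60),(0,0,100)]),0),(box((538,-290),-13,[(45,0,60),(45,0,78)]),0),
 (box((561.8,303.3),-2,[(60*x,65*y,70) for x,y in H]),1),(box((546,310.5),-10,[(28*x,23*y,112) for x,y in H]),1)]
out=[]
k=8
for t,wins in(('top0',[(290,172,50,60),(395,205,50,60),(180,200,50,60)]),('scene0',[(325,255,60,50),(220,295,60,50),(365,172,60,50)])):
    p=load(t)[0]; row=[]
    for u0,v0,w,h in wins:
        im=cv2.resize(p[v0:v0+h,u0:u0+w],None,fx=5,fy=5,interpolation=cv2.INTER_CUBIC)
        for q,cl in mods:
            uv=((proj(t,q)-[u0,v0]+.5)*5-.5)
            cv2.polylines(im,[np.round(uv*8).astype(np.int32)],bool(cl),(255,0,0),1,cv2.LINE_AA,3)
        row.append(cv2.resize(im,(266,int(im.shape[0]*266/im.shape[1]))))
    out.append(np.hstack(row))
o=np.vstack(out); print(o.shape); cv2.imwrite('pics/c3.png',o[:,:,::-1])
way([(470,311,230,88),(470,311,84,88)])
E
```

```text
top0 near carrier z -0.83
top0 near mixer z -0.42
top0 near hatch z -0.44
scene0 near carrier z 0.36
scene0 near mixer z 0.22
scene0 near hatch z -0.18
(540, 798, 3)
now [ 207.7 -535.6  230.5] psi -68.81 tilt [-0.0003  0.0015 -1.    ]
[   1.7 -694.6 -550.5] [-156.81   -0.13    0.  ]
[ 147.7 -694.4 -550.5] [-156.81   -0.13    0.  ]
```

View pics/c3.png

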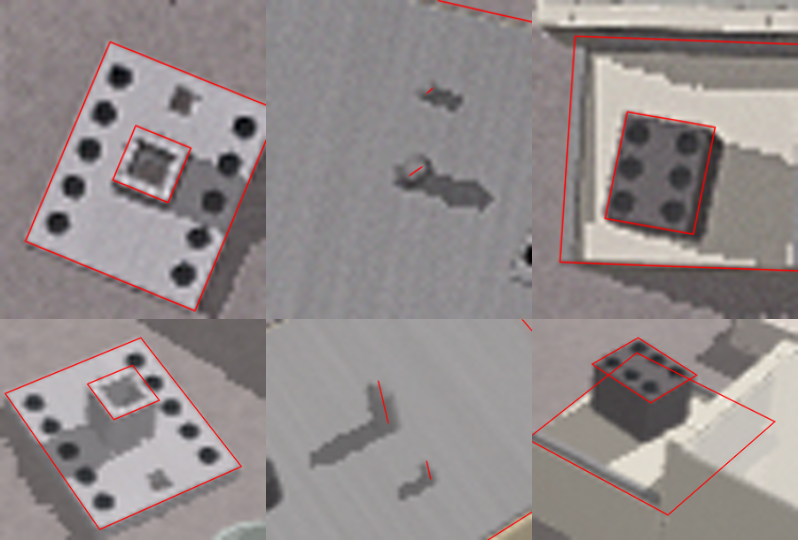

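Emit:
step_arm(motion=[[2, -693, -541, -156.8, 0, 0, 195], [2, -693, -541, -156.8, 0, 0, 195], [2, -693, -541, -156.8, 0, 0, 195], [2, -693, -541, -156.8, 0, 0, 195], [2, -693, -541, -156.8, 0, 0, 195], [2, -693, -541, -156.8, 0, 0, 195], [2, -693, -541, -156.8, 0, 0, 195], [2, -693, -541, -156.8, 0, 0, 195], [2, -693, -541, -156.8, 0, 0, 195], [2, -693, -541, -156.8, 0, 0, 195]])

```text
time_s: 1.35
eef_pos: [0.3885, 0.0643, 0.23]
eef_rot: [0.639, 0.305, 0.638, -0.305]
wrist_force: [1.7, -0.8, 0.4]
opening: 0.236
```

```bash
python3 -c "
from h import *
way([(480,313,180,88),(480,313,84,88)]); print(ctrl.get_obs()['q'])"
```

```text
now [388.5  64.3 230. ] psi 38.98 tilt [ 0.0011 -0.0004 -1.    ]
[  50.   227.5 -135.8] [-49.03   0.07  -0.01]
[ 146.   227.4 -135.9] [-49.03   0.07  -0.01]
[-0.1395 -0.2559  2.0316 -0.0002  1.3647 -0.8197]
```

Emit:
step_arm(motion=[[50, 227.5, -136, -49, 0, 0, 195], [50, 227.5, -136, -49, 0, 0, 195], [50, 227.5, -136, -49, 0, 0, 195], [50, 227.5, -136, -49, 0, 0, 195], [50, 227.5, -136, -49, 0, 0, 195], [80, 227.5, -136, -49, 0, 0, 195], [120, 227.5, -136, -49, 0, 0, 195], [146, 227.5, -136, -49, 0, 0, 195], [146, 227.5, -136, -49, 0, 0, 195]])

```text
time_s: 2.48
eef_pos: [0.479, 0.3096, 0.0812]
eef_rot: [0.705, 0.014, 0.709, -0.015]
wrist_force: [0.6, -0.1, 0.1]
opening: 0.239
```

```bash
python3 -c "
from h import *
way([(480,313,84,88),(500,312,84,88),(560,310,84,88),(598,308.7,84,88)]); print(ctrl.get_obs()['wrist_force'])"
```

```text
now [479.  309.6  81.2] psi 87.62 tilt [-0.0055 -0.0021 -1.    ]
[-2.8  3.4  0.8] [-0.38 -0.31  0.13]
[-2.9  3.3 20.8] [-0.38 -0.31  0.13]
[-3.3  3.8 80.9] [-0.38 -0.31  0.13]
[ -3.5   4.  118.9] [-0.38 -0.31  0.13]
[ 0.5677 -0.1192  0.0563]
```

Emit:
step_arm(motion=[[-2, 3, 15, -0.4, 0, 0, 195], [-2.5, 3, 26, -0.4, 0, 0, 195], [-2.5, 3, 37, -0.4, 0, 0, 195], [-3, 3, 48, -0.4, 0, 0, 195], [-3, 3, 60, -0.4, 0, 0, 195], [-3, 3, 72, -0.4, 0, 0, 195], [-3, 3, 84, -0.4, 0, 0, 195], [-3, 3, 96, -0.4, 0, 0, 195], [-3, 3, 107, -0.4, 0, 0, 195], [-3, 3, 116, -0.4, 0, 0, 195]])

```text
time_s: 3.72
eef_pos: [0.5986, 0.3084, 0.0868]
eef_rot: [0.707, 0.012, 0.707, -0.012]
wrist_force: [-0.5, -0.7, -0.2]
opening: 0.231
```

Run:
```python
from h import *
way([(598,308.7,84,88)])
a,_=snap('top','t1'); b,_=snap('scene','s1')
A=cv2.resize(a[135:260,165:255],None,fx=4,fy=4); B=cv2.resize(b[140:260,345:480],None,fx=4,fy=4)
o=np.hstack([A[:480],B]); print(o.shape); cv2.imwrite('pics/c4.png',cv2.resize(o,(800,int(o.shape[0]*800/o.shape[1])))[:,:,::-1])
```

```text
now [598.6 308.4  86.8] psi 88.01 tilt [ 0.0012 -0.0001 -1.    ]
[ 2.8  0.2 -0.6] [0.01 0.07 0.  ]
(480, 900, 3)
```

View pics/c4.png

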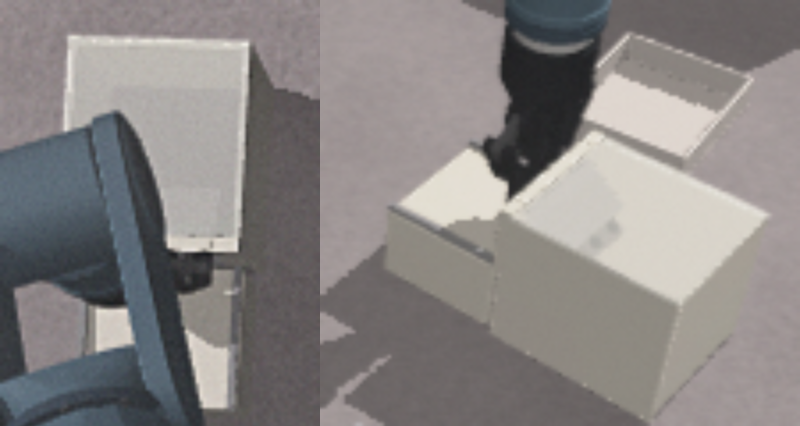

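The scene crop shows the ledge empty, and something grey is faintly visible through the clear roof at about (605,235). I'll retreat, head for the carrier and check again with a clear view.

```bash
python3 -c "
from h import *
way([(550,309,87,88),(560,250,220,88),(639.8,-.4,100,67.6)])"
```

```text
now [598.8 308.3  86.9] psi 87.97 tilt [ 0.0015  0.     -1.    ]
[ -0.2  -1.  -48.8] [-0.03  0.09 -0.01]
[-133.2  -59.6  -36.5] [-0.03  0.09 -0.01]
[ -13.1 -307.    51.9] [20.37  0.09 -0.02]
```

Emit:
step_arm(motion=[[0, 0, -40, 0, 0, 0, 195], [-40, 0, -50, 0, 0, 0, 150], [-90, -10, -48, 0, 0, 0, 80], [-133, -50, -40, 0, 0, 0, 80], [-133, -110, -15, 6, 0, 0, 80], [-133, -170, 10, 12, 0, 0, 80], [-110, -230, 30, 18, 0, 0, 80], [-80, -290, 50, 20.4, 0, 0, 80], [-50, -307, 52, 20.4, 0, 0, 80], [-50, -307, 52, 20.4, 0, 0, 80]])

```text
time_s: 5.08
eef_pos: [0.6363, -0.0023, 0.133]
eef_rot: [0.691, 0.138, 0.696, -0.139]
wrist_force: [-0.1, 0.2, 0.4]
opening: 0.687
```

Run:
```python
from h import *
way([(639.8,-.4,60,67.6),(639.8,-.4,18,67.6)])
a,_=snap('top','t2'); b,_=snap('scene','s2')
A=cv2.resize(a[135:260,165:255],None,fx=3.84,fy=3.84); B=cv2.resize(b[150:300,310:480],None,fx=3.2,fy=3.2)
o=np.hstack([A[:480],B]); print(o.shape); cv2.imwrite('pics/c5.png',cv2.resize(o,(800,int(o.shape[0]*800/o.shape[1])))[:,:,::-1])
_,P=cloud('t2'); m=(P[...,0]>.63)&(P[...,0]<.77)&(P[...,1]>.24)&(P[...,1]<.36); print(np.nanpercentile(P[m][:,2],[0,5,50,95]))
_,P=cloud('s2'); m=(P[...,0]>.63)&(P[...,0]<.77)&(P[...,1]>.24)&(P[...,1]<.36); print(np.nanpercentile(P[m][:,2],[0,5,50,95]))
```

```text
now [636.3  -2.3 133. ] psi 67.39 tilt [-0.0066  0.0008 -1.    ]
[73.   3.2  2.9] [-0.21 -0.37  0.1 ]
[115.    3.3   3.2] [-0.21 -0.37  0.1 ]
(480, 890, 3)
[0.1227 0.1296 0.1354 0.1412]
[0.1304 0.1334 0.136  0.1387]
```

View pics/c5.png

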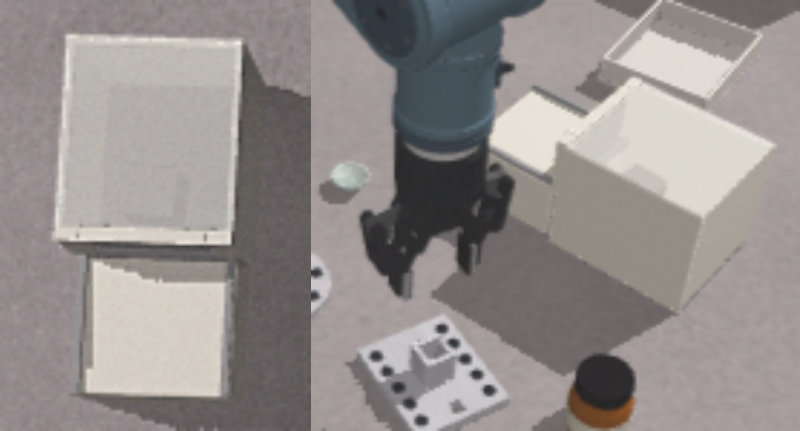

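The ledge is empty and the block shows dimly inside the box (left crop 175,200 and right crop 645,180), with the doorway looking shut. Next I descend and squeeze the hub in one direction to centre it.

Emit:
step_arm(motion=[[40, 3, 3, 0, 0, 0, 80], [73, 3, 3, 0, 0, 0, 80], [95, 3, 3, 0, 0, 0, 80], [112, 3, 3, 0, 0, 0, 80], [112, 3, 3, 0, 0, 0, 80], [112, 3, 3, 0, 0, 0, 110], [112, 3, 3, 0, 0, 0, 140], [112, 3, 3, 0, 0, 0, 170], [112, 3, 3, 0, 0, 0, 170], [112, 3, 3, 0, 0, 0, 170]])

```text
time_s: 6.42
eef_pos: [0.6436, 0.0013, 0.0263]
eef_rot: [0.695, 0.137, 0.693, -0.137]
wrist_force: [-0.7, -0.5, 6.5]
opening: 0.363
```

```bash
python3 -c "
from h import *
way([(639.8,-.4,18,67.6),(639.8,-.4,70,-22.4)]);print(ctrl.get_obs()['wrist_force'],ctrl.get_obs()['torque'])"
```

```text
now [643.6   1.3  26.3] psi 67.61 tilt [ 0.0024 -0.0006 -1.    ]
[ 8.3 -3.  -2.9] [ 0.01  0.14 -0.02]
[-43.7  -3.   -2.8] [90.01  0.09 -0.12]
[-0.7227 -0.4868  6.487 ] [-0.1783  0.1721  0.04  ]
```

Emit:
step_arm(motion=[[0, 0, 0, 0, 0, 0, 80], [0, 0, 0, 0, 0, 0, 80], [0, 0, -1.5, 10, 0, 0, 80], [0, 0, -2.9, 20, 0, 0, 80], [0, 0, -2.9, 30, 0, 0, 80], [2, 0, -2.9, 40, 0, 0, 80], [4, 0, -2.9, 50, 0, 0, 80], [5, 0, -2.9, 60, 0, 0, 80], [5, 0, -2.9, 70, 0, 0, 80], [5, 0, -2.9, 80, 0, 0, 80]])

```text
time_s: 7.68
eef_pos: [0.6395, 0.0029, 0.0194]
eef_rot: [-0.441, -0.552, -0.442, 0.552]
wrist_force: [0.4, 0.4, 0.5]
opening: 0.691
```

Emit:
step_arm(motion=[[0, 0, 0, 10, 0, 0, 80], [0, 0, 0, 10, 0, 0, 80], [0, 0, 0, 10, 0, 0, 120], [0, 0, 0, 10, 0, 0, 150], [0, 0, 0, 10, 0, 0, 180], [0, 0, 0, 10, 0, 0, 180], [0, 0, 0, 10, 0, 0, 180]])

```text
time_s: 8.55
eef_pos: [0.6404, 0.0026, 0.0204]
eef_rot: [0.394, 0.588, 0.393, -0.587]
wrist_force: [0.5, -0.8, 3.4]
opening: 0.363
```

Run:
```python
from h import *
from m import *
way([(639.8,-.4,18,-22.4)]);print(ctrl.get_obs()['wrist_force'],ctrl.get_obs()['torque'])
for n in('top','scene'):
    p,_=snap(n,n[0]+'3')
    _,P=cloud(n[0]+'3'); rect(P,.007,.017,(.64,0),.088,n+' plate')
ts={}
for t,(u0,v0,w,h) in(('t3',(285,170,70,70)),('s3',(310,245,85,70))): 
    ts[t]=cv2.resize(load(t)[0][v0:v0+h,u0:u0+w],None,fx=5,fy=5,interpolation=cv2.INTER_CUBIC)
cv2.imwrite('pics/c6.png',np.hstack(list(ts.values()))[:,:,::-1])
```

```text
now [640.4   2.6  20.4] psi -22.36 tilt [ 0.0011 -0.0003 -1.    ]
[2.4 0.6 3. ] [ 0.04 -0.01 -0.07]
[ 0.543  -0.8217  3.4468] [-0.0361 -0.1307  0.1333]
top plate 200 c [621.   -7.7] size [144.3  62.7] ang 79.64 z med 11.6
scene plate 875 c [639.6   2.1] size [101.9 123.4] ang 67.14 z med 12.0
```

View pics/c6.png

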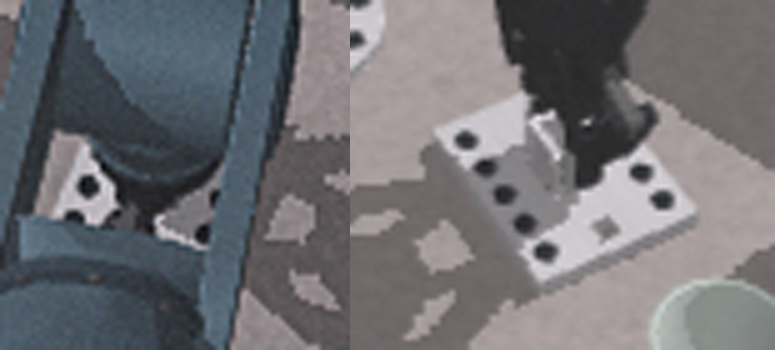

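Scene crop: the jaws hold the hub, and the slot is visible at (607,228). Scene camera against the gripped centre: bias is under 1 mm. The top camera was off by about (-2.7,+1.0). Next I lift, and refine the shaft position from the initial pictures with those biases removed.

```bash
cat > sh.py <<'E'
from h import *
C=np.array([539,-290.5]); yaw=-13.; bias={'top0':(-2.7,1.0),'scene0':(-.5,-.3)}
a=np.radians(yaw); X=np.array([np.cos(a),np.sin(a)]); th=np.linspace(0,2*np.pi,24)
out=[]
for t,(u0,v0,w,h) in(('top0',(405,212,40,36)),('scene0',(220,296,40,36))):
    k=10; im=cv2.resize(load(t)[0][v0:v0+h,u0:u0+w],None,fx=k,fy=k,interpolation=cv2.INTER_CUBIC)
    for dx,rs in((0,((60,7),(92,7),(100,3))),(45,((60,4),(73,4),(78,1.5)))):
        for z,r in rs:
            q=np.c_[C+X*dx+bias[t]+r*np.c_[np.cos(th),np.sin(th)],np.full(24,z)]
            uv=(proj(t,q)-[u0,v0]+.5)*k-.5
            cv2.polylines(im,[np.round(uv*8).astype(np.int32)],True,(255,0,0),1,cv2.LINE_AA,3)
    out.append(im)
cv2.imwrite('pics/c7.png',np.hstack(out)[:,:,::-1])
way([(640.4,2.6,60,-22.4),(639,-30,150,-22.4),(539,-290.5,155,-13)])
E
python3 sh.py
```

```text
now [640.4   2.6  20.4] psi -22.37 tilt [ 0.0011 -0.0003 -1.    ]
[-39.6   0.1  -0. ] [ 0.03 -0.01 -0.07]
[-129.6   11.3   30.7] [ 0.03 -0.01 -0.07]
[-134.7   17.9  309.6] [-9.37 -0.   -0.07]
```

View pics/c7.png

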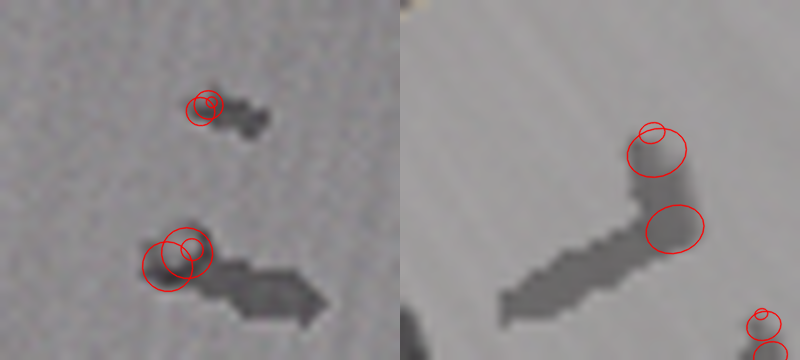

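The outlines for a shaft at (539,-290.5) and yaw -13° fall on the shaft and pin in both views: top base at (168,266), scene column at (630-692,135-250). I'll lift and carry the plate over.

Emit:
step_arm(motion=[[-15, 0, 0, 0, 0, 0, 180], [-40, 0, 0, 0, 0, 0, 180], [-80, 0, 0, 0, 0, 0, 180], [-120, 3, 10, 0, 0, 0, 180], [-134.5, 10, 50, -1, 0, 0, 180], [-134.5, 12, 100, -3, 0, 0, 180], [-134.5, 14, 150, -4.5, 0, 0, 180], [-134.5, 15, 200, -6, 0, 0, 180], [-134.5, 16, 250, -8, 0, 0, 180], [-134.5, 17.9, 290, -9.4, 0, 0, 180]])

```text
time_s: 9.9
eef_pos: [0.5443, -0.2734, 0.1542]
eef_rot: [-0.44, -0.553, -0.441, 0.554]
wrist_force: [0.6, 0.8, -2.2]
opening: 0.361
```

Emit:
step_arm(motion=[[0, 0, 19, 0, 0, 0, 180], [0, 0, 19, 0, 0, 0, 180], [0, 0, 19, 0, 0, 0, 180], [0, 0, 19, 0, 0, 0, 180]])

```text
time_s: 10.4
eef_pos: [0.5421, -0.2892, 0.1543]
eef_rot: [0.441, 0.553, 0.441, -0.553]
wrist_force: [-0.0, 0.4, -2.6]
opening: 0.365
```

Run:
```python
from h import *
from m import *
way([(539.2,-290.5,155,-13),(539.2,-290.5,126,-13),(539.2,-290.5,80,-13)]);o=ctrl.get_obs();print(o['wrist_force'],o['torque'],o['opening'])
snap('scene','s4'); p,P=cloud('s4')
rect(P,.137,.153,(.539,-.29),.088,'plate top z~147')
```

```text
now [ 542.1 -289.2  154.3] psi -12.89 tilt [-0.0003  0.0006 -1.    ]
[-0.7 -2.6  1.9] [ 0.11 -0.03  0.02]
[28.3 -2.6  1.9] [ 0.11 -0.03  0.02]
[74.3 -2.6  2. ] [ 0.11 -0.03  0.02]
[-0.0312  0.4384 -2.591 ] [ 0.0326 -0.0007 -0.0122] 0.3649982107624475
plate top z~147 1431 c [ 540.6 -289.1] size [100.9 124.4] ang 77.14 z med 145.8
```

Emit:
step_arm(motion=[[0, -1.7, 2, 0, 0, 0, 180], [10, -1.7, 2, 0, 0, 0, 180], [20, -1.7, 2, 0, 0, 0, 180], [28, -1.7, 2, 0, 0, 0, 180], [32, -1.7, 2, 0, 0, 0, 180], [35, -1.7, 2, 0, 0, 0, 180], [38, -1.7, 2, 0, 0, 0, 180], [41, -1.7, 2, 0, 0, 0, 180], [44, -1.7, 2, 0, 0, 0, 180], [44, -1.7, 2, 0, 0, 0, 180]])

```text
time_s: 11.7
eef_pos: [0.5395, -0.2922, 0.1101]
eef_rot: [-0.44, -0.553, -0.44, 0.553]
wrist_force: [0.5, 0.0, -2.6]
opening: 0.363
```

Run:
```python
from h import *
way([(540,-290.8,110,-13),(540,-290.8,80,-13)]);o=ctrl.get_obs();print(o['wrist_force'],o['torque'],o['opening'])
```

```text
now [ 539.5 -292.2  110.1] psi -12.98 tilt [-0.0004  0.0003 -1.    ]
[ 0.1  0.2 -1.4] [ 0.02 -0.01  0.03]
[30.1  0.2 -1.4] [ 0.02 -0.01  0.03]
[ 0.4594  0.0044 -2.6387] [ 0.1039  0.0491 -0.0199] 0.36322217216873526
```

Emit:
step_arm(motion=[[3, 0, -0.7, 0, 0, 0, 180], [6, 0, -0.7, 0, 0, 0, 180], [9, 0, -0.7, 0, 0, 0, 180], [11, 0, -0.7, 0, 0, 0, 180], [13, 0, -0.7, 0, 0, 0, 180], [15, 0, -0.7, 0, 0, 0, 180], [17, 0, -0.7, 0, 0, 0, 180], [19, 0, -0.7, 0, 0, 0, 180], [19, 0, -0.7, 0, 0, 0, 180]])

```text
time_s: 12.82
eef_pos: [0.5397, -0.2915, 0.0911]
eef_rot: [-0.44, -0.553, -0.44, 0.553]
wrist_force: [0.4, -0.7, -2.1]
opening: 0.365
```

Run:
```python
from h import *
from m import *
way([(540,-290.8,80.4,-13)]);o=ctrl.get_obs();print(o['wrist_force'],o['torque'],o['opening'])
snap('scene','s5'); p,P=cloud('s5')
rect(P,.075,.093,(.539,-.29),.088,'plate top z~83')
```

```text
now [ 539.7 -291.5   91.1] psi -12.99 tilt [-0.0003  0.0003 -1.    ]
[10.7  0.2 -0.8] [ 0.01 -0.01  0.02]
[ 0.3887 -0.6575 -2.1437] [ 0.0101 -0.0127 -0.0247] 0.3652820272200989
plate top z~83 1444 c [ 535.8 -307.6] size [133.2 123.2] ang 76.98 z med 82.8
```

Emit:
step_arm(motion=[[2, 0, 0, 0, 0, 0, 180], [4, 0, 0, 0, 0, 0, 180], [6, 0, 0, 0, 0, 0, 180], [8, 0, 0, 0, 0, 0, 180], [9, 0, 0, 0, 0, 0, 180], [10, 0, 0, 0, 0, 0, 180], [10.5, 0, 0, 0, 0, 0, 180], [10.5, 0, 0, 0, 0, 0, 180]])

```text
time_s: 13.88
eef_pos: [0.5398, -0.2916, 0.0809]
eef_rot: [0.44, 0.553, 0.44, -0.553]
wrist_force: [0.1, 0.9, -2.7]
opening: 0.365
```

Run:
```python
from h import *
way([(540,-290.8,80.4,-13)]);o=ctrl.get_obs();print(o['wrist_force'],o['torque'],o['opening'])
```

```text
now [ 539.8 -291.6   80.9] psi -12.98 tilt [ 0.  0. -1.]
[ 0.5  0.  -0.8] [ 0.02 -0.   -0.  ]
[ 0.0666  0.8798 -2.7151] [ 0.0204  0.0163 -0.0326] 0.36507058028855827
```

Emit:
step_arm(motion=[[0.4, 0, 0, 0, 0, 0, 180], [0.8, 0, 0, 0, 0, 0, 180], [1.0, 0, 0, 0, 0, 0, 180], [1.0, 0, 0, 0, 0, 0, 180]])

```text
time_s: 14.38
eef_pos: [0.5398, -0.2917, 0.0803]
eef_rot: [-0.44, -0.553, -0.44, 0.553]
wrist_force: [-4.2, 1.6, 4.2]
opening: 0.364
```

Contact came at z = 80.3, which matches the 80.4 expected for fully home. I release and rise.

Emit:
step_arm(motion=[[0.5, 0, 0, 0, 0, 0, 160], [0.5, 0, 0, 0, 0, 0, 135], [0.5, 0, 0, 0, 0, 0, 100], [0.5, 0, 0, 0, 0, 0, 90], [0, 0, 0, 0, 0, 0, 90], [-20, 0, 0, 0, 0, 0, 90], [-60, 0, 0, 0, 0, 0, 90], [-110, 0, -30, 0, 0, 0, 150], [-150, 0, -90, 0, 0, 0, 255], [-150, 0, -150, 0, 0, 0, 255]])

```text
time_s: 15.62
eef_pos: [0.5744, -0.1513, 0.2352]
eef_rot: [0.443, 0.555, 0.437, -0.552]
wrist_force: [1.1, 0.7, -0.5]
opening: 0.014
```

Run:
```python
from h import *
from m import *
way([(539.8,-291.6,200,-13)])
a,_=snap('top','t6'); b,_=snap('scene','s6'); p,P=cloud('s6')
rect(P,.0665,.078,(.539,-.29),.09,'plate'); rect(P,.1,.116,(.539,-.29),.03,'hub')
c=P[...,:2]-[.5398,-.2916]; an=np.radians(-13); X=c@[np.cos(an),np.sin(an)]*1000; Y=c@[-np.sin(an),np.cos(an)]*1000
m=(abs(X)<56)&(abs(Y)<46)&(np.maximum(abs(X),abs(Y))>22)&(P[...,2]<.078)&(P[...,2]>.066)
A=np.c_[X[m],Y[m],np.ones(m.sum())]; print('plate plane z',np.linalg.lstsq(A,P[m][:,2]*1000,rcond=None)[0])
l=(X>-50)&(X<15)&(Y<-55)&(Y>-100)&(P[...,2]>.077)&(P[...,2]<.125); q=np.c_[X[l],Y[l],P[l][:,2]*1000]; pp=q[q[:,2]>90]; print('latch pts',len(q),'post',len(pp),np.median(pp,0) if len(pp) else '', np.ptp(pp,0) if len(pp) else '')
A=cv2.resize(a[190:290,370:475],(400,380),interpolation=cv2.INTER_CUBIC); B=cv2.resize(b[275:380,190:305],(400,380),interpolation=cv2.INTER_CUBIC)
cv2.imwrite('pics/c8.png',np.hstack([A,B])[:,:,::-1])
```

```text
now [ 574.4 -151.3  235.2] psi -13.1 tilt [ 0.0079 -0.0039 -1.    ]
[ 35.5  -2.2 144.4] [-0.1   0.12 -0.49]
plate 1539 c [ 535.1 -307.7] size [133.5 124.1] ang 77.13 z med 72.1
hub 143 c [ 540.1 -292. ] size [32.8 34.6] ang 76.02 z med 107.1
plate plane z [-0.0024  0.0016 72.1325]
latch pts 152 post 49 [-26.841  -69.1247 109.9239] [15.3846 12.2811 27.3585]
```

View pics/c8.png

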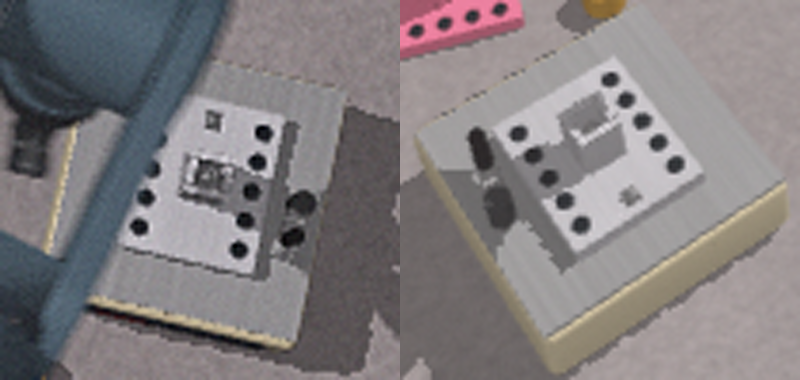

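The plate lies flat at z = 72.1 with slopes of about 0.1°, matching the 72 mm expected. The shaft shows inside the hub (crop 208,178) and the pin in the slot (213,120). The post is at about mixer (-30,-68), so the latch stands near 0.2 rad. Next is the latch: one straight push along the mixer's 45° direction.

Run:
```python
from h import *
p,P=cloud('s6')
c=P[...,:2]-[.5398,-.2916]; an=np.radians(-13); X=c@[np.cos(an),np.sin(an)]*1000; Y=c@[-np.sin(an),np.cos(an)]*1000
m=(np.hypot(X,Y+75)<12); print('pivot z pct',np.percentile(P[m][:,2]*1000,[50,90,100]),m.sum())
way([(468.4,-362,235,-58),(468.4,-362,92,-58)])
```

```text
pivot z pct [75.6841 84.0881 85.79  ] 116
now [ 574.  -145.8  232.9] psi -12.65 tilt [ 0.0046  0.0001 -1.    ]
[ -2.6 -55.7 234.1] [45.35 -0.16 -0.21]
[140.4 -56.3 234.2] [45.35 -0.16 -0.21]
```

Emit:
step_arm(motion=[[0, -14, 58, 10, 0, 0, 255], [0, -28, 116, 20, 0, 0, 255], [0, -42, 174, 30, 0, 0, 255], [0, -55.7, 234, 40, 0, 0, 255], [0, -55.7, 234, 45.3, 0, 0, 255], [20, -55.7, 234, 45.3, 0, 0, 255], [60, -56, 234, 45.3, 0, 0, 255], [100, -56, 234, 45.3, 0, 0, 255], [135, -56, 234, 45.3, 0, 0, 255], [135, -56, 234, 45.3, 0, 0, 255]])

```text
time_s: 16.98
eef_pos: [0.4633, -0.3652, 0.0923]
eef_rot: [-0.191, -0.679, -0.195, 0.681]
wrist_force: [-0.5, -0.8, 0.8]
opening: -0.002
```

Emit:
step_arm(motion=[[0, 0, 0, 0, 0, 0, 255], [0, 0, 0, 0, 0, 0, 255]])

```text
time_s: 17.23
eef_pos: [0.4661, -0.3677, 0.0968]
eef_rot: [0.194, 0.681, 0.192, -0.68]
wrist_force: [0.4, -0.6, 0.3]
opening: -0.001
```

Run:
```python
from h import *
way([(468.4,-362,92,-58),(510.1,-336,92,-58)]);print(ctrl.get_obs()['wrist_force'])
```

```text
now [ 466.1 -367.7   96.8] psi -58.28 tilt [ 0.0025 -0.003  -1.    ]
[ 4.8 -3.7 -5. ] [-0.28 -0.03 -0.22]
[  4.9  -3.9 -54.1] [-0.28 -0.03 -0.22]
[ 0.3865 -0.5735  0.2542]
```

Emit:
step_arm(motion=[[4.5, -3.9, -3, 0, 0, 0, 255], [4.5, -3.9, -9, 0, 0, 0, 255], [4.5, -3.9, -15, 0, 0, 0, 255], [4.5, -3.9, -21, 0, 0, 0, 255], [4.5, -3.9, -27, 0, 0, 0, 255], [4.5, -3.9, -32, 0, 0, 0, 255], [4.5, -3.9, -37, 0, 0, 0, 255], [4.5, -3.9, -42, 0, 0, 0, 255], [4.5, -3.9, -46, 0, 0, 0, 255], [4.5, -3.9, -49, 0, 0, 0, 255]])

```text
time_s: 18.48
eef_pos: [0.5053, -0.3378, 0.0903]
eef_rot: [0.194, 0.68, 0.193, -0.68]
wrist_force: [-1.0, -2.5, -0.6]
opening: 0.003
```

Emit:
step_arm(motion=[[0, 0, -1.5, 0, 0, 0, 255], [0, 0, -3, 0, 0, 0, 255], [0, 0, -3, 0, 0, 0, 255]])

```text
time_s: 18.85
eef_pos: [0.5073, -0.3355, 0.0899]
eef_rot: [0.193, 0.68, 0.193, -0.68]
wrist_force: [0.6, 0.9, 0.3]
opening: 0.003
```

Run:
```python
from h import *
way([(510.1,-336,92,-58)]);print(ctrl.get_obs()['wrist_force'])
```

```text
now [ 507.3 -335.5   89.9] psi -58.28 tilt [ 0.0001  0.0005 -1.    ]
[-2.1  1.9 -2.1] [-0.28 -0.02  0.02]
[0.5721 0.8565 0.2796]
```

Emit:
step_arm(motion=[[0, 1, -1, 0, 0, 0, 255], [0, 1.5, -2, 0, 0, 0, 255], [0, 1.5, -3, 0, 0, 0, 255], [0, 1.5, -3, 0, 0, 0, 255]])

```text
time_s: 19.35
eef_pos: [0.5106, -0.3355, 0.0898]
eef_rot: [-0.193, -0.68, -0.193, 0.68]
wrist_force: [-1.0, -1.1, -0.3]
opening: -0.001
```

Emit:
step_arm(motion=[[0, 0, -1, 0, 0, 0, 255], [0, 0, -2, 0, 0, 0, 255], [0, 0, -2, 0, 0, 0, 255]])

```text
time_s: 19.73
eef_pos: [0.5112, -0.3352, 0.0898]
eef_rot: [-0.193, -0.679, -0.193, 0.681]
wrist_force: [-6.5, -3.3, 0.4]
opening: -0.0
```

Run:
```python
from h import *
way([(510.1,-336,92,-58)]);print(ctrl.get_obs()['wrist_force'])
p,_=snap('scene','s7'); p,P=cloud('s7')
cv2.imwrite('pics/c9.png',cv2.resize(p[270:390,180:310],None,fx=5,fy=5,interpolation=cv2.INTER_CUBIC)[:,:,::-1])
```

```text
now [ 511.2 -335.2   89.8] psi -58.29 tilt [-0.0022 -0.0008 -1.    ]
[-2.2  0.1  1.3] [-0.29  0.13  0.02]
[-6.4796 -3.2896  0.3544]
```

View pics/c9.png

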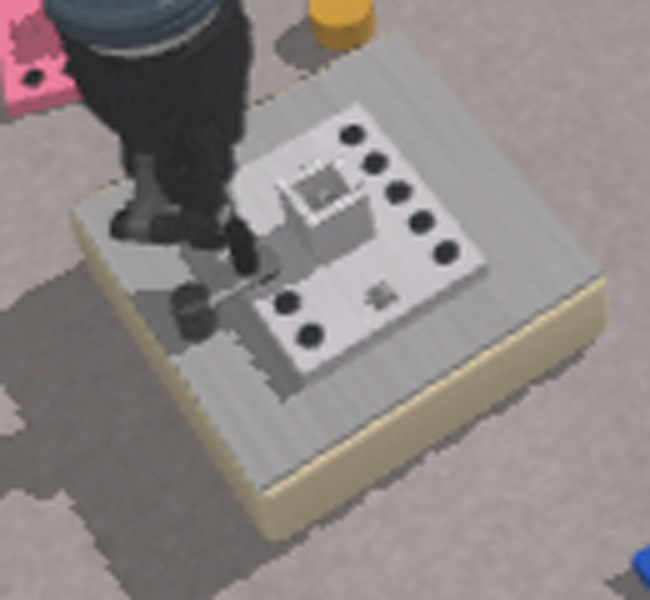

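The latch arm lies over the carrier's edge (crop 190,300 to 275,265), and the 7 N against the push matches a stop. I give one slight further press, then back off and rise clear.

Emit:
step_arm(motion=[[0, 0, -1, 0, 0, 0, 255], [0, 0, -1, 0, 0, 0, 255], [0, 0, 5, 0, 0, 0, 255], [0, 0, 20, 0, 0, 0, 255], [-10, 0, 32, 0, 0, 0, 255], [-60, 0, 40, 0, 0, 0, 255], [-110, 0, 70, 0, 0, 0, 255], [-130, 40, 120, 0, 0, 0, 255], [-130, 60, 160, 0, 0, 0, 255], [-130, 60, 160, 0, 0, 0, 255]])

```text
time_s: 21.02
eef_pos: [0.4053, -0.473, 0.2213]
eef_rot: [0.193, 0.681, 0.191, -0.681]
wrist_force: [0.5, -0.9, 0.5]
opening: 0.003
```

Run:
```python
from h import *
o=ctrl.get_obs(); print(o['eef_pos'],o['wrist_force'],o['time_s'])
a,_=snap('top','t8'); b,_=snap('scene','s8'); p,P=cloud('s8')
c=P[...,:2]-[.5398,-.2916]; an=np.radians(-13); X=c@[np.cos(an),np.sin(an)]*1000; Y=c@[-np.sin(an),np.cos(an)]*1000; Z=P[...,2]*1000
m=(abs(X)<56)&(abs(Y)<46)&(np.maximum(abs(X),abs(Y))>22)&(Z<77)&(Z>66)
print('plane',np.linalg.lstsq(np.c_[X[m],Y[m],np.ones(m.sum())],Z[m],rcond=None)[0])
l=(abs(X)<30)&(Y<-30)&(Y>-70)&(Z>88)&(Z<125); print('post',l.sum(),np.median(X[l]),np.median(Y[l]),Z[l].max())
P0=cloud('scene0')[1]; p0=load('scene0')[0]
d=np.abs(b.astype(int)-p0).sum(-1)
A=cv2.resize(a[120:310,80:480],(640,304)); B=cv2.resize(b[140:390,170:480],(372,300)); C=cv2.resize(b[280:370,195:305],(367,300),interpolation=cv2.INTER_CUBIC)
bot=np.hstack([B,C]); A=cv2.copyMakeBorder(A[:300],0,0,0,bot.shape[1]-640,cv2.BORDER_CONSTANT)
cv2.imwrite('pics/c10.png',np.vstack([A,bot])[:,:,::-1])
```

```text
[ 0.4053 -0.473   0.2213] [ 0.5465 -0.9221  0.4571] 21.025
plane [-0.0034 -0.0017 72.2517]
post 51 2.0587433493904888 -45.37794484062761 116.7374731006845
```

View pics/c10.png

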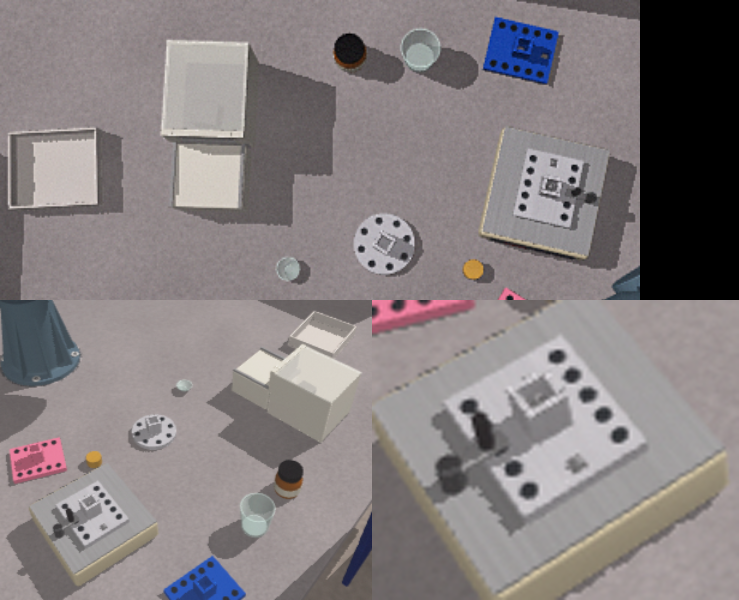

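The latch is over the carrier, the plate is flat at 72.25, and the round plate and other things are in place. I'll do one numeric check that the block is in the box and nothing else moved.

Run:
```python
from h import *
for a,b,z in(('top0','t8',30),('scene0','s8',30)):
    A,B=[cv2.GaussianBlur(load(t)[0],(3,3),0).astype(int) for t in(a,b)]
    d=np.abs(A-B).sum(-1); n,L,S,C=cv2.connectedComponentsWithStats((d>24).astype(np.uint8))
    for i in range(1,n):
        if S[i,4]>25:
            m=L==i; print(a,'blob',np.round(C[i]),S[i].tolist(),'dI',round((B-A)[m].mean(),1),'xy@z30',np.round(onz(a,*C[i],z)[:2]))
```

```text
top0 blob [320. 206.] [294, 180, 53, 53, 1639] dI -4.6 xy@z30 [632.  -7.]
top0 blob [426. 239.] [400, 212, 55, 52, 1903] dI 14.0 xy@z30 [ 538. -309.]
top0 blob [211. 235.] [192, 220, 39, 31, 875] dI 83.7 xy@z30 [546. 305.]
top0 blob [455. 371.] [231, 238, 409, 242, 47282] dI -5.9 xy@z30 [ 169. -381.]
top0 blob [475. 266.] [468, 258, 16, 14, 112] dI 33.7 xy@z30 [ 462. -444.]
top0 blob [326. 465.] [314, 443, 30, 37, 544] dI -21.9 xy@z30 [-82. -22.]
top0 blob [584. 458.] [575, 447, 17, 28, 158] dI -34.9 xy@z30 [ -60. -723.]
scene0 blob [ 92. 133.] [0, 0, 231, 322, 41138] dI -6.5 xy@z30 [-593.  -72.]
scene0 blob [246.  77.] [197, 0, 87, 158, 6733] dI -8.7 xy@z30 [-478.  645.]
scene0 blob [188.  98.] [182, 91, 15, 15, 73] dI -14.7 xy@z30 [-519.  342.]
scene0 blob [189. 130.] [182, 126, 17, 8, 46] dI 9.9 xy@z30 [-311.  184.]
scene0 blob [386. 191.] [366, 176, 37, 30, 656] dI 86.0 xy@z30 [507. 358.]
scene0 blob [426. 212.] [419, 207, 15, 11, 81] dI -14.9 xy@z30 [665. 353.]
scene0 blob [349. 283.] [321, 259, 59, 49, 1573] dI 4.7 xy@z30 [650. -27.]
scene0 blob [241. 320.] [203, 290, 75, 61, 2288] dI 6.2 xy@z30 [ 512. -292.]
scene0 blob [ 16. 342.] [0, 331, 38, 22, 149] dI -24.2 xy@z30 [ 137. -683.]
scene0 blob [180. 360.] [169, 353, 21, 14, 144] dI 32.5 xy@z30 [ 484. -459.]
scene0 blob [ 21. 419.] [0, 399, 58, 53, 1443] dI -43.3 xy@z30 [ 335. -758.]
```

Run:
```python
from h import *
O=np.array([561.8,303.3]); a=np.radians(-2); X=np.array([np.cos(a),np.sin(a)]); Y=np.array([-X[1],X[0]])
f=lambda x,y,z: np.r_[O+X*x+Y*y,z]
for t,b in(('scene0','s8'),('top0','t8')):
    print(t,'flap quad',np.round(proj(t,[f(62,48,126),f(62,-48,126),f(62,-48,72),f(62,48,72)])).tolist())
    print('flap bottom if open .5/1.2',np.round(proj(t,[f(62+54*np.sin(g),s*48,126-54*np.cos(g)) for g in(.5,1.2) for s in(1,-1)])).tolist())
    print('block at floor x',[(x,np.round(proj(t,f(x,5,30))).tolist()) for x in(90,110,130,150)])
    A,B=[cv2.GaussianBlur(load(q)[0],(5,5),0).astype(int) for q in(t,b)]
    d=(B-A).mean(-1); m=np.abs(d)>4
    win=(slice(180,240),slice(395,470)) if t=='scene0' else (slice(140,212),slice(180,238))
    n,L,S,C=cv2.connectedComponentsWithStats(m[win].astype(np.uint8))
    for i in range(1,n):
        if S[i,4]>8: print(' chg',(C[i]+[win[1].start,win[0].start]).round(),S[i].tolist(),d[win][L==i].mean().round(1))
```

```text
scene0 flap quad [[419.0, 183.0], [401.0, 199.0], [399.0, 213.0], [417.0, 197.0]]
flap bottom if open .5/1.2 [[424.0, 199.0], [407.0, 215.0], [433.0, 196.0], [415.0, 212.0]]
block at floor x [(90, [415.0, 218.0]), (110, [420.0, 221.0]), (130, [426.0, 224.0]), (150, [432.0, 227.0])]
 chg [398. 189.] [0, 0, 9, 20, 142] 60.3
 chg [426. 212.] [24, 27, 15, 12, 99] -12.5
top0 flap quad [[189.0, 202.0], [224.0, 204.0], [228.0, 207.0], [194.0, 206.0]]
flap bottom if open .5/1.2 [[194.0, 196.0], [228.0, 197.0], [192.0, 186.0], [227.0, 187.0]]
block at floor x [(90, [212.0, 199.0]), (110, [213.0, 192.0]), (130, [213.0, 186.0]), (150, [213.0, 179.0])]
 chg [207. 175.] [0, 0, 58, 72, 3658] 5.6
```

```bash
python3 -c "
from bench import ctrl
print(ctrl.get_obs()['time_s']); print(ctrl.hand_in())"
```

```text
21.125
the job is handed in; nothing more can be done
None
```

The changeover is done and handed in at 21.1 s robot time, in the order asked, with the arm clear of everything.

1. **Block:** I pushed it off the ledge and through the flap. The ledge is empty, and a dark shape shows through the clear roof at about 105–120 mm along the hatch. In the scene view the flap's area looks the same as at the start, so I take it as shut. This rests on faint image differences, because the depth reading stops at the roof. In the top view the lighting over the whole box changed, so that camera could not confirm the flap.
2. **Carrier:** I squeezed the hub from two directions to centre it, then lowered it over the shaft and pin. It met no resistance until it touched the deck at the expected height. The last plane fit puts its top at 72.25 mm (expected 72 mm), tilted by no more than about 0.2°.
3. **Latch:** I pushed it round to its stop, where about 7 N built up. The post measures within about 2 mm of its locked place, and the arm lies over the carrier's edge.

A comparison with the first pictures shows no change at the round plate, dish, brass weight, bottle, jar, beaker, tray or blue plate. The arm and its shadow changed the top picture around the pink plate and perhaps the screwdriver. The pink plate shows no change in the scene picture, and the arm never worked near the screwdriver.

The two cameras disagreed by about 2–4 mm. I corrected for this using the carrier's position once it was gripped.

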